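Load and clamp test cards on a card rotator

TASK

Load the card rotator: swing the black cam lever up to open the clamp, then press on each white test card and slide it flat along the platform (do not lift it) under the raised clamp beam until it is square against the aluminium stop strip at the far side, all side by side and none overlapping. Only then, with the lever still up, turn the black wing nut at the other end of the beam clockwise until the lever meets firm resistance on its way down, and close the lever fully so that the pads hold every card. Leave the tube rack, glove box and bottle where they stand.

Things in the scene. Friction and masses are not known exactly. Their poses are not given: they have to be found in the camera images.
- platform: Fixed low grey rotator platform, 345 (x) x 480 (y) x 50 mm high, smooth top; origin on the bench. +x points from the loading area (robot side) to the clamping bay (far side), +y left; it may be turned a few degrees. 8 mm high aluminium strips bound the loading area: inner faces at x = -172 mm (front) and y = +-232 mm (sides, x from -180 to 10 mm).
- deck (a point): Point on the platform's top, 50 mm above the platform's origin, same axes. The clamping bay, x from 20 to 145 mm, has 8 mm high side strips (inner faces at y = +-167 mm) and a 10 mm high stop strip at the far side with its face at x = 145 mm; a card at home against it has its origin at x = 95 mm in this frame.
- card1: Loose white plastic test card, 100 (x) x 72 (y) x 4 mm, 50 g, with six grey printed rings on top; starts lying in the loading area. Origin at the centre of its underside, z up; either end may go first. All cards are alike. Three or four cards are present, one may be absent.
- card2: Loose white plastic test card, 100 (x) x 72 (y) x 4 mm, 50 g, with six grey printed rings on top; starts lying in the loading area. Origin at the centre of its underside, z up; either end may go first. All cards are alike. Three or four cards are present, one may be absent.
- card3: Loose white plastic test card, 100 (x) x 72 (y) x 4 mm, 50 g, with six grey printed rings on top; starts lying in the loading area. Origin at the centre of its underside, z up; either end may go first. All cards are alike. Three or four cards are present, one may be absent.
- card4: Loose white plastic test card, 100 (x) x 72 (y) x 4 mm, 50 g, with six grey printed rings on top; starts lying in the loading area. Origin at the centre of its underside, z up; either end may go first. All cards are alike. Three or four cards are present, one may be absent.
- pressbar: Steel pressure bar below the clamp beam with four rubber pads in a row underneath, 24 (x) x 328 (y) mm, across the bay at x = 103 to 127 mm of the platform; moves only vertically. The beam above spans x = 98 to 132 mm, its top 44 mm above the platform with the nut backed off. Each pad is sprung: 3 N preload, 6 N/mm, gives up to 6 mm.
- bar_face (a point): Centre of the underside of the unpressed pads, moves with the pressure bar: 4.5 mm above the platform's top with nut backed off and lever closed, 8.7 mm higher with the lever open. Each radian of the nut lowers it (with beam, nut and lever) 1.5 mm. A proper grip on the 4 mm thick cards, lever closed, presses the pads in by 2 to 4 mm; beyond 6 mm the lever cannot close.
- nut (a joint): Angle in rad of the wing nut at the +y (left) end of the beam: 0 fully backed off, grows to 4.5 as it is turned clockwise seen from above (tightened, lowering the beam). Starts at 0.4 to 0.9; turns with 0.18 N m and stays where left. About 2.5 gives a proper grip.
- nut_grip (a point): Centre of the nut's wings, on its vertical axis, at x = 115, y = 190 mm of the platform. The wings form a black bar 66 mm long (along the x axis of this point) x 14 mm wide x 24 mm tall, 13 mm below to 10 mm above this point; grip it across its width from above.
- lever (a joint): Angle in rad of the black cam lever at the -y (right) end of the beam: 0 closed as at the start (points outward, 9 degrees below level), 1.5 fully open (outward, 77 degrees above level). It stays where left; friction about 1 N at its end. With the pads on the cards it resists closing with a few newtons down to about 0.2 rad, then goes over centre and stays shut.
- lever_pivot (a point): The lever's horizontal pivot axis, parallel to the platform's x axis, at x = 115, y = -205 mm of the platform, 56 mm above its top with the nut backed off.
- lever_end (a point): Centre of the lever's free end, 90 mm from the pivot. The lever is a straight bar 16 mm wide and 8 mm thick pointing to -y, clear of the platform's edge over its outer half; it can be pinched across its 16 mm width from above and lifted along its arc, and closed by pushing on its upper (inboard) face.
- tube_rack: Bystander: white tube rack with purple capped tubes, 154 x 82 x 90 mm, origin under its centre.
- glove_box: Bystander: cardboard glove box 120 x 230 x 70 mm, origin under its centre.
- reagent_bottle: Bystander: bottle 60 mm across, 130 mm tall, origin under its centre.
Not all that is in view belongs to the job. Leave any pink or red look-alike of the card4 alone. Leave any orange look-alike of the card3 alone.

How it is judged (in metres and radians):
On the way, in this order (a step that is already met when the one before it is completed fails the run):
1. the cam lever is swung up, opening the clamp (value of joint lever above 1 rad), for 0.2 s.
2. every card lies flat and square against the stop strip while the lever is open (x of each of card1, card2, card3, card4 in the frame of deck above 0.087 m and angle between the x axis of each of card1, card2, card3, card4 and the x axis of deck, either way round below 0.12 rad and z of each of card1, card2, card3, card4 in the frame of deck below 0.003 m and value of joint lever above 0.9 rad), for 0.3 s.
3. the nut has been tightened with the lever open (value of joint nut above 1.6 rad and value of joint lever above 0.9 rad), for 0.2 s.
4. the lever is closed and the pads bear on every card (value of joint lever below 0.1 rad and contact force between pressbar and card1 above 10 N and contact force between pressbar and card2 above 10 N and contact force between pressbar and card3 above 10 N and contact force between pressbar and card4 above 10 N), for 0.2 s.
At the end, for the whole second after the job is handed in: Every card present lies flat on the platform (not on another card), its centre within 8 mm of the home line against the stop strip and turned less than 0.12 rad; the lever is closed (under 0.1 rad) and the bar's pads press on each card with more than 10 N (all of step 4 and x of each of card1, card2, card3, card4 in the frame of deck above 0.087 m and angle between the x axis of each of card1, card2, card3, card4 and the x axis of deck, either way round below 0.12 rad and z of each of card1, card2, card3, card4 in the frame of deck below 0.003 m and linear speed of each of card1, card2, card3, card4 below 0.02 m/s); the robot touches nothing.
It fails at once if a card is picked up (over 25 mm above the platform) (z of any of card1, card2, card3, card4 in the frame of deck above 0.025 m).
It fails at once if a bystander is displaced by more than 30 mm (distance of any of tube_rack, glove_box, reagent_bottle from where it was at the start of the episode above 0.03 m).
Of card1, card2, card3, card4 only 3 to 4 are there at a start; the rules pass over those that are not, and their reading is None.
At some moment in a run one of card1, card2, card3, card4 may be knocked a few centimetres aside while the robot is not near it.
Once in a run the grip may slacken for a moment while it holds something.
It also fails if it takes over 210 s, if anything falls off the work surface, if the arm or the gripper's body presses on something with over 40 N, if the wrist force passes 120 N, or if a joint passes its speed limit or range.

ROBOT

A 6-joint arm with a two-finger parallel gripper is mounted at the origin on the work surface. World frame = base frame: x ahead of the robot, y to its left, z up, the work surface at z = 0. Lengths are in mm, angles in rad, forces in N, time in s.
With the tool pointing down it reaches from about 350 to 925 mm from the base axis. Payload 6.4 kg.
Tool frame: the origin (TCP) lies at the very end of the fingers, on their centre line; the grasp point (between the pads) lies 19 mm behind it; z points along the fingers, y is the line along which they close (so a half turn about z gives the same grasp; the last joint's range is limited). The gripper opens to 94 mm and grips with 3 to 60 N. Pads are 16 mm wide; open, the fingers measure 119 mm over their backs; the gripper's body (75 mm by 177 mm) begins 78 mm behind the grasp point.
Start: joints at [-1.46, 0.245, 1.558, -0, 1.339, -0.174], TCP at [182.632, -623.826, 205.455] pointing down, gripper open.
Joint ranges: [-3.13, 3.13], [-1.02, 2.26], [0.13, 2.54], [-0.95, 4.09], [0.21, 2.88], [-2.74, 2.74]. Speed limits (rad/s): [2.57, 2.57, 3.14, 3.14, 3.14, 3.14].

INTERFACE

Orientations are given as a rotation vector (axis times angle).
In Python, from station import ctrl gives the robot as it stands.
- The arm moves only by the tool servo_tool, never from a script. Its argument "motion" is a list of rows, each an object with "jaw": the closure, from 0 (fully open) to 1 (shut); "delta_pos": the shift along the tool's x, y, z in units of 40 mm (1.0 is 40 mm), a list of three; "twist": the turn, a rotation vector about the tool's x, y, z in units of 8 degrees (1.0 is 8 degrees), a list of three. A call has 1 to 12 rows; each row shifts and turns the commanded pose from where the row before left it, along the tool's axes as they then stand; what a row does not reach is not made up. A row lasts 1/8 s, in which the tool goes at most 62.5 mm and 10.7 degrees, less where a joint would pass 70% of its speed; a pose out of reach is approached as far as the arm can. A call with a number of a shift or a turn outside -1 to 1 is refused whole. A call with a gripper value outside its range is refused whole. The fingers move at their own pace and stop on an object; "grip_force" is the grip in N (left out, the last holds). Time passes only in rows, so rows that do not move let the fingers close. It gives the time, the measured TCP pose, the force, the opening and the grip force at its end, in the units of the state.
- ctrl.state(): the state, without advancing time (a new reading comes with each control period).
- ctrl.capture(name): name is "scene" or "top" or "wrist"; returns the picture (384x512x3 uint8, red, green, blue); there is no depth.
- ctrl.camera_params(name): a dict with "fovy" (degrees; the focal length in pixels is half the picture's height over the tangent of half this angle, whatever the lens; pixels are square), "cx", "cy" (the principal point, pixels), "eye" and "rotation" of the camera in the world; the wrist camera has in their place "hand_eye" (4x4, takes a point from camera to tool coordinates, whose origin is the TCP and whose axes are the flange's). Camera axes: x right, y down, z forward; pixel columns grow to the right and rows downward; lengths in mm; the calibration is good to about 2 mm. A picture is of the moment at which its call begins: read the wrist's pose just before it. camera_params takes no time and is no camera call.
- ctrl.job_done(): hands the job in; it is judged then, once.
Trained networks look in the newest picture that a camera, given by its name, has taken for a name from the list of things; names that differ only in an ending like _2 or _b are one class to them, and where a whole thing is asked for, a point or a joint stands for the part that bears it (a point fixed in the world has none). Each returns a list of dicts, best first, with "conf" (0 to 1); they miss things now and then, are a little off and sometimes report something else, mostly with a low value. They report only what shows in the picture. A call takes as long as a camera call. They do not tell look-alikes from the thing itself.
- ctrl.recognise(camera, name): "location" ([x, y, z] in mm, in the coordinates of the camera as it stood for that picture, good to about 4 mm: the middle of the surface that is visible of it).
- ctrl.trace(camera, name): "region" (384x512 bool, what is visible of it).
The state is a dict: "t": time; "joint_positions": joint angles; "qd": joint speeds; "joint_torque": joint torques, N m; "tcp_pos": TCP position; "eef_rot": TCP orientation; "wrist_force": force on the tool from outside, world axes, zero at the start; "wrist_torque": the same for the moment, N m; "finger_gap": opening from 0.0 (shut) to 1.0 (fully open); "grip_force": force on a finger pad.
Only numpy, scipy, OpenCV 4.12 (cv2) and the standard library are available. Lean on these libraries where they do the work, as an engineer would, in place of code of your own. Each camera call takes 0.05 s, during which the arm holds its last target. There are 200 camera calls.

## Working session

There is one attempt and no reset: what is moved stays moved. The work goes in short steps, Python scripts to look and compute and a tool call to move; the robot and the scene stay as the last step left them, time stands still between calls to the robot, and variables do not carry over. Pictures are saved under pics/ and viewed, at most 14 in all, crops included, and the job is handed in when it is done.

Besides the shell and the picture viewer there is one more tool, called by a JSON object that holds its "method" and its "body", one argument or row to a line. servo_tool: Moves the arm, as the interface text tells. Shifts and turns lie within -1 to 1; 1 stands for 40 mm of shift or 8 degrees of turn. Its arguments: {"type":"object","properties":{"motion":{"type":"array"},"grip_force":{"type":"number"}},"required":["motion"]}

```bash
mkdir -p pics; ls
cat > h.py <<'E'
import numpy as np, cv2
from station import ctrl
from scipy.spatial.transform import Rotation as R
def snap(cam,fn=None):
    im=ctrl.capture(cam)
    if fn: cv2.imwrite('pics/'+fn,cv2.cvtColor(im,cv2.COLOR_RGB2BGR))
    return im
def cam(name):
    p=ctrl.camera_params(name); f=192/np.tan(np.radians(p['fovy'])/2)
    if 'eye' in p: return p,f,np.array(p['eye']),np.array(p['rotation'])
    s=ctrl.state(); H=np.array(p['hand_eye']); Rt=R.from_rotvec(s['eef_rot']).as_matrix()
    return p,f,Rt@H[:3,3]+np.array(s['tcp_pos']),Rt@H[:3,:3]
def ray(name,u,v,z):
    p,f,e,Rm=cam(name); d=Rm@np.array([(u-p['cx'])/f,(v-p['cy'])/f,1]); return e+d*(z-e[2])/d[2]
def proj(name,P):
    p,f,e,Rm=cam(name); c=Rm.T@(np.array(P)-e); return c[0]/c[2]*f+p['cx'],c[1]/c[2]*f+p['cy']
def rec(name,th):
    p,f,e,Rm=cam(name)
    return [(round(d['conf'],2),np.round(Rm@np.array(d['location'])+e,0)) for d in ctrl.recognise(name,th)]
E
python3 - <<'E'
from h import *
print(ctrl.state())
for c in('top','scene','wrist'):
    print(c,ctrl.camera_params(c)); snap(c,c+'0.png')
for n in('platform','card1','nut_grip','lever_end','tube_rack','glove_box','reagent_bottle'): print(n,rec('top',n))
E
```

```text
pics
{'t': 0.0, 'joint_positions': array([-1.46006989e+00,  2.45798576e-01,  1.55897987e+00,  2.65287051e-05,
        1.33869429e+00, -1.74117761e-01]), 'qd': array([-4.56962718e-04, -1.09309388e-03, -1.11443753e-03,  6.60269970e-06,
       -8.74821539e-04,  1.41415686e-03]), 'joint_torque': array([ 1.55761463e-03, -4.15825474e+01, -3.14610350e+01,  6.84622396e-02,
        3.30975512e-02, -1.38682367e-04]), 'tcp_pos': array([ 182.59096852, -623.21602626,  204.37362634]), 'eef_rot': array([-3.10792641e+00, -4.45644995e-01, -1.34033327e-04]), 'wrist_force': array([-1.18044951, -0.37215965,  0.32694999]), 'wrist_torque': array([ 0.03910833, -0.03060072, -0.00223699]), 'grip_force': 0.0, 'finger_gap': 0.998824137291258}
top {'fovy': 49.905587817577874, 'cx': 252.53144640358124, 'cy': 197.23968083256565, 'eye': array([ 334.64111086,   -3.8062441 , 1617.56645141]), 'rotation': array([-2.15144235,  2.21541012, -0.06992552])}
scene {'fovy': 46.41619709820462, 'cx': 255.2333547928228, 'cy': 201.04013357476163, 'eye': array([1141.15397945, -103.14247501, 1146.77384231]), 'rotation': array([-1.
[... 272 characters left out ...]
85e-03,
         1.74053822e-01],
       [ 1.07007984e-03, -2.27211338e-01,  9.73844886e-01,
        -1.78750716e+02],
       [ 0.00000000e+00,  0.00000000e+00,  0.00000000e+00,
         1.00000000e+00]])}
platform [(0.67, array([-147., -486., 1136.]))]
card1 [(0.93, array([ 438.,  100., 1721.])), (0.71, array([1175.,  836., 2458.])), (0.61, array([ -47., -386., 1236.])), (0.6, array([ 247.,  -91., 1530.])), (0.56, array([  44., -295., 1327.]))]
nut_grip [(0.55, array([  32., -307., 1315.]))]
lever_end []
tube_rack [(0.83, array([1015.,  677., 2298.])), (0.49, array([-150., -488., 1133.]))]
glove_box [(0.61, array([-656., -995.,  627.]))]
reagent_bottle [(0.29, array([ -45., -383., 1238.]))]
```

Rotation is a rotation vector; fix that and look.

```bash
sed -i "s/return p,f,np.array(p\['eye'\]),np.array(p\['rotation'\])/return p,f,np.array(p['eye']),R.from_rotvec(p['rotation']).as_matrix()/" h.py
python3 - <<'E'
from h import *
for n in('platform','card1','nut_grip','lever_end','pressbar','tube_rack','glove_box','reagent_bottle'): print(n,rec('top',n))
for n in('card1','nut_grip','lever_end'): print(n,rec('scene',n))
E
```

```text
platform [(0.67, array([572., -40.,  48.]))]
card1 [(0.93, array([482., 136.,  53.])), (0.71, array([338., 328.,   4.])), (0.61, array([481., -83.,  54.])), (0.6, array([461.,  30.,  56.])), (0.56, array([ 200., -316.,    1.]))]
nut_grip [(0.55, array([684., 152., 125.]))]
lever_end []
pressbar [(0.75, array([514., 425.,  57.]))]
tube_rack [(0.83, array([512., 426.,  57.])), (0.49, array([570., -43.,  48.]))]
glove_box [(0.61, array([ 370., -465.,   70.]))]
reagent_bottle [(0.29, array([480., -83.,  52.]))]
card1 [(0.9, array([486., -86.,  52.])), (0.72, array([ 206., -319.,    1.])), (0.71, array([341., 329.,   2.])), (0.68, array([467.,  25.,  52.])), (0.6, array([676., 314.,   4.])), (0.56, array([485., 134.,  55.])), (0.46, array([686., -29.,  58.]))]
nut_grip [(0.61, array([688., 151., 123.]))]
lever_end [(0.64, array([ 660., -266.,  102.]))]
```

View pics/top0.png

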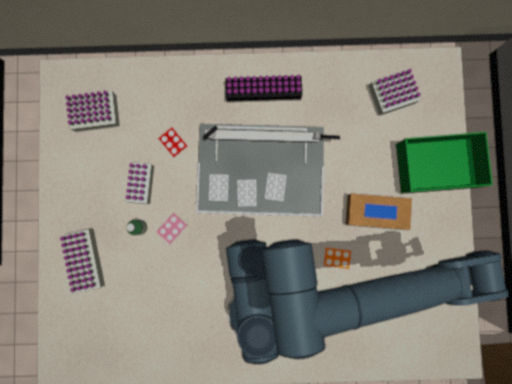

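View pics/scene0.png

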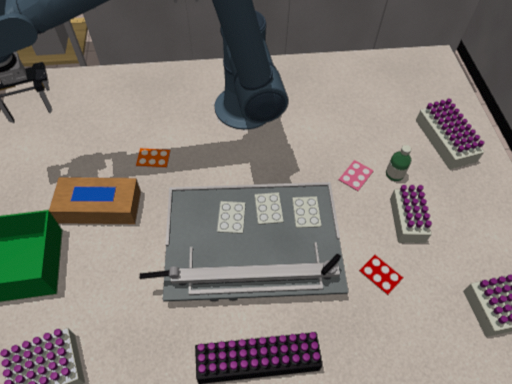

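The top view shows three white cards on the platform at px (218,188), (247,193) and (276,187). The pink (172,228), red (173,141) and orange (337,258) ones lie off the platform, so they are look-alikes. The nut is at about (210,131) and the lever at (330,137). Next I measure the platform and cards and confirm them in a crop.

Run:
```python
from h import *
im=snap('top')
def fit(mask,z):
    m=mask.astype(np.uint8); n,l,st,c=cv2.connectedComponentsWithStats(m); k=1+np.argmax(st[1:,4])
    ys,xs=np.where(l==k); P=np.array([ray('top',u,v,z)[:2] for u,v in cv2.convexHull(np.c_[xs,ys].astype(np.int32))[:,0]],np.float32)
    return cv2.minAreaRect(P)
for d in ctrl.trace('top','platform'): print('plat',d['conf'],fit(d['region'],50))
for d in ctrl.trace('top','card1'): print('card',round(d['conf'],2),fit(d['region'],54))
c=cv2.resize(im[105:230,180:350],None,fx=4.6,fy=4.6,interpolation=cv2.INTER_CUBIC)
cv2.imwrite('pics/crop1.png',cv2.cvtColor(c,cv2.COLOR_RGB2BGR))
```

```text
plat 0.8 ((548.9727172851562, -58.022430419921875), (539.3432006835938, 350.5229187011719), 86.12274169921875)
card 0.85 ((205.04513549804688, -307.4084777832031), (97.18191528320312, 69.00007629394531), 81.2508316040039)
card 0.77 ((663.3656616210938, 302.344482421875), (97.39488220214844, 68.076904296875), 39.121177673339844)
card 0.66 ((461.8028564453125, 23.66020965576172), (99.96087646484375, 74.37784576416016), 2.095721483230591)
card 0.65 ((481.48907470703125, -84.79872131347656), (70.03673553466797, 98.01036071777344), 78.78631591796875)
card 0.64 ((333.9424133300781, 314.0108642578125), (69.948486328125, 98.51960754394531), 46.72574996948242)
```

View pics/crop1.png

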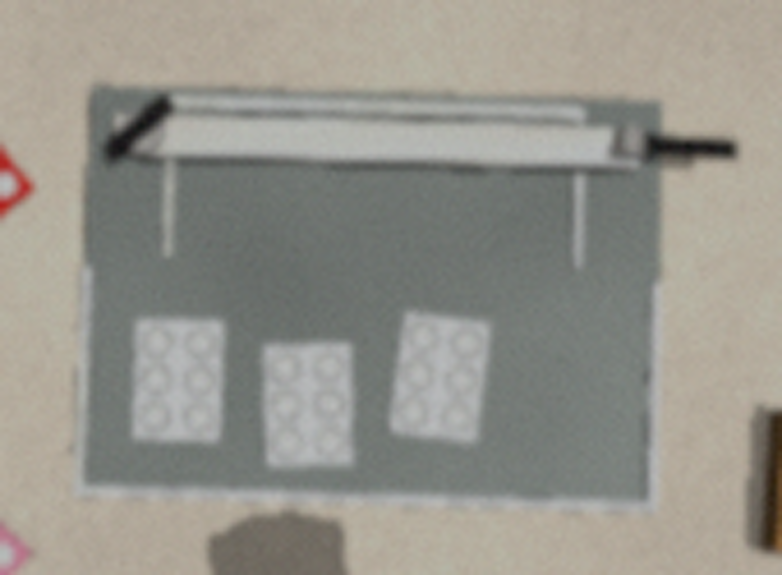

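The crop confirms three plain white cards, at crop (178,380), (308,404) and (440,376). The platform corners are at crop (93,88), (661,100), (655,507) and (82,492). The nut is a diagonal bar at (137,128) and the lever runs from (648,145) to (735,150).

Run:
```python
from h import *
f=lambda a,b,z: ray('top',180+a/4.6,105+b/4.6,z)
C=[f(93,88,50),f(661,100,50),f(655,507,56),f(82,492,56)]
for c in C: print(np.round(c,1))
print([np.round(np.linalg.norm(C[i]-C[(i+1)%4]),0) for i in range(4)])
d=C[0]-C[1]; print('yaw from far edge',np.degrees(np.arctan2(-d[0],d[1])));d=C[3]-C[2]; print('near',np.degrees(np.arctan2(-d[0],d[1])))
print('nut',f(137,128,115),f(110,155,115),f(168,98,115))
print('lever',f(648,145,106),f(735,150,95))
for q in((178,380),(308,404),(440,376)): print('card',np.round(f(*q,54),0))
```

```text
[732.1 196.3  50. ]
[ 707.3 -279.    50. ]
[ 367.2 -259.1   56. ]
[393.3 211.5  56. ]
[np.float64(476.0), np.float64(341.0), np.float64(471.0), np.float64(339.0)]
yaw from far edge -2.982087055245627
near -3.1758912871612033
nut [681.91581684 153.36861241 115.        ] [660.63806451 175.5078759  115.        ] [705.57847477 127.91867382 115.        ]
lever [ 657.55769309 -257.16163626  106.        ] [ 653.65793688 -329.30291942   95.        ]
card [484. 130.  54.]
card [461.  23.  54.]
card [481. -86.  54.]
```

```bash
cat >> h.py <<'E'
O=np.array([556,-33,50.]); YAW=-0.054
def W(x,y,z): c,s=np.cos(YAW),np.sin(YAW); return O+np.array([c*x-s*y,s*x+c*y,z])
def D(P): d=np.array(P)-O; c,s=np.cos(YAW),np.sin(YAW); return np.array([c*d[0]+s*d[1],-s*d[0]+c*d[1],d[2]])
def go(P,head=None):
    "tool-frame shift (units) to world P from the measured pose; turn to platform-relative heading of tool x (deg)"
    s=ctrl.state(); M=R.from_rotvec(s['eef_rot']).as_matrix(); d=M.T@(np.array(P)-s['tcp_pos'])/40
    h=np.degrees(np.arctan2(M[1,0],M[0,0])-YAW)
    print('tcp',np.round(s['tcp_pos'],1),'deck',np.round(D(s['tcp_pos']),1),'head',round(h,1),'tilt',np.round(M[:2,2],3),'F',np.round(s['wrist_force'],1),'t',round(s['t'],1),'| shift',np.round(d,2), 'z-twist' if head is None else round(-((head-h+180)%360-180)/8,2))
E
python3 -c "
from h import *
go(W(115,-279,160),90)"
```

```text
tcp [ 182.6 -623.8  205.5] deck [-340.9 -610.1  155.5] head 19.4 tilt [-0. -0.] F [-0.7  0.7 -0.4] t 1.2 | shift [13.5  -4.02 -0.11] -8.82
```

{"method": "servo_tool", "body": {
  "motion": [
    {"jaw": 0.4,"delta_pos": [1,-0.3,0],"twist": [0,0,0]},
    {"jaw": 0.4,"delta_pos": [1,-0.3,0],"twist": [0,0,0]},
    {"jaw": 0.4,"delta_pos": [1,-0.3,0],"twist": [0,0,0]},
    {"jaw": 0.4,"delta_pos": [1,-0.3,0],"twist": [0,0,0]},
    {"jaw": 0.4,"delta_pos": [1,-0.3,0],"twist": [0,0,0]},
    {"jaw": 0.4,"delta_pos": [1,-0.3,0],"twist": [0,0,0]},
    {"jaw": 0.4,"delta_pos": [1,-0.3,0],"twist": [0,0,0]},
    {"jaw": 0.4,"delta_pos": [1,-0.3,0],"twist": [0,0,0]},
    {"jaw": 0.4,"delta_pos": [1,-0.3,0],"twist": [0,0,0]},
    {"jaw": 0.4,"delta_pos": [1,-0.3,0],"twist": [0,0,0]},
    {"jaw": 0.4,"delta_pos": [1,-0.3,0],"twist": [0,0,0]},
    {"jaw": 0.4,"delta_pos": [1,-0.3,0],"twist": [0,0,0]}
  ]
}}

```text
t: 2.7
tcp_pos: [603.9, -349.9, 205.5]
eef_rot: [3.11, 0.446, 0.0]
wrist_force: [0.2, -0.8, -0.7]
finger_gap: 0.602
grip_force: 0.0
```

{"method": "servo_tool", "body": {
  "motion": [
    {"jaw": 0.4,"delta_pos": [0.75,-0.2,0],"twist": [0,0,0]},
    {"jaw": 0.4,"delta_pos": [0.75,-0.2,0],"twist": [0,0,0]},
    {"jaw": 0.4,"delta_pos": [0,0,0],"twist": [0,0,-0.98]},
    {"jaw": 0.4,"delta_pos": [0,0,0],"twist": [0,0,-0.98]},
    {"jaw": 0.4,"delta_pos": [0,0,0],"twist": [0,0,-0.98]},
    {"jaw": 0.4,"delta_pos": [0,0,0],"twist": [0,0,-0.98]},
    {"jaw": 0.4,"delta_pos": [0,0,0],"twist": [0,0,-0.98]},
    {"jaw": 0.4,"delta_pos": [0,0,0],"twist": [0,0,-0.98]},
    {"jaw": 0.4,"delta_pos": [0,0,0],"twist": [0,0,-0.98]},
    {"jaw": 0.4,"delta_pos": [0,0,0],"twist": [0,0,-0.98]},
    {"jaw": 0.4,"delta_pos": [0,0,0],"twist": [0,0,-0.98]},
    {"jaw": 0.4,"delta_pos": [0,0,0],"twist": [0,0,0]}
  ]
}}

```text
t: 4.2
tcp_pos: [655.9, -318.5, 205.3]
eef_rot: [-2.283, -2.158, 0.0]
wrist_force: [0.1, -0.7, 0.4]
finger_gap: 0.603
grip_force: 0.0
```

Run:
```python
from h import *
go(W(115,-279,25),90); snap('wrist','w1.png')
print(rec('wrist','lever_end'))
print(proj('wrist',W(115,-294,41)),proj('wrist',W(115,-205,60)))
```

```text
tcp [ 655.9 -318.5  205.3] deck [ 115.2 -279.7  155.3] head 89.9 tilt [-0.  0.] F [ 0.1 -0.7  0.4] t 4.2 | shift [ 0.02 -0.    3.26] -0.02
[(0.92, array([ 661., -261.,  103.]))]
(np.float64(252.44605482799304), np.float64(196.48055320627412)) (np.float64(252.16821108202572), np.float64(115.0186242938687))
```

View pics/w1.png

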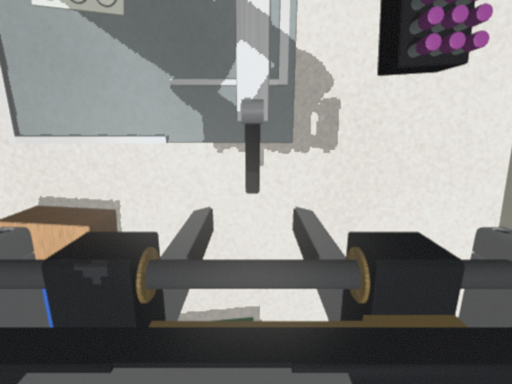

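The lever end is at px (252,192), within 4 px of the prediction and centred between the fingers, so I descend and pinch.

{"method": "servo_tool", "body": {
  "motion": [
    {"jaw": 0.4,"delta_pos": [0,0,1],"twist": [0,0,0]},
    {"jaw": 0.4,"delta_pos": [0,0,1],"twist": [0,0,0]},
    {"jaw": 0.4,"delta_pos": [0,0,0.7],"twist": [0,0,0]},
    {"jaw": 0.4,"delta_pos": [0,0,0.55],"twist": [0,0,0]},
    {"jaw": 1,"delta_pos": [0,0,0],"twist": [0,0,0]},
    {"jaw": 1,"delta_pos": [0,0,0],"twist": [0,0,0]},
    {"jaw": 1,"delta_pos": [0,0,0],"twist": [0,0,0]},
    {"jaw": 1,"delta_pos": [0,0,0],"twist": [0,0,0]},
    {"jaw": 1,"delta_pos": [0,0,0],"twist": [0,0,0]}
  ],
  "grip_force": 12
}}

```text
t: 5.42
tcp_pos: [655.6, -318.8, 76.3]
eef_rot: [-2.281, -2.16, 0.001]
wrist_force: [-3.4, -0.1, 2.9]
finger_gap: 0.171
grip_force: 12.0
```

Run:
```python
from h import *
s=ctrl.state();print(s['finger_gap']*94,s['grip_force'])
go(W(115,-279,25),90)
p=np.array([-205,55.]);g=np.array([-279,43.5]) # y,z of grasp point, deck
a0=np.arctan2(g[1]-p[1],-(g[0]-p[0])); r=np.linalg.norm(g-p); print(r,np.degrees(a0))
prev=g
for a in np.arange(0.1,1.41,0.1):
    q=p+r*np.array([-np.cos(a0+a),np.sin(a0+a)]); print(round(a,2),np.round((q-prev)/40*[1,-1],3)); prev=q
```

```text
16.069630935883765 12.000558972358704
tcp [ 655.6 -318.8   76.3] deck [ 114.9 -280.    26.3] head 90.0 tilt [-0.001 -0.   ] F [-3.4 -0.1  2.9] t 5.4 | shift [0.03 0.   0.03] -0.0
74.88825007970209 -8.833414651219002
0.1 [-0.019 -0.186]
0.2 [-0.001 -0.187]
0.3 [ 0.018 -0.186]
0.4 [ 0.036 -0.184]
0.5 [ 0.055 -0.179]
0.6 [ 0.072 -0.173]
0.7 [ 0.089 -0.165]
0.8 [ 0.105 -0.155]
0.9 [ 0.12  -0.144]
1.0 [ 0.134 -0.131]
1.1 [ 0.146 -0.117]
1.2 [ 0.157 -0.102]
1.3 [ 0.166 -0.086]
1.4 [ 0.174 -0.069]
```

{"method": "servo_tool", "body": {
  "motion": [
    {"jaw": 1,"delta_pos": [-0.02,0,-0.186],"twist": [0,0,0]},
    {"jaw": 1,"delta_pos": [0,0,-0.187],"twist": [0,0,0]},
    {"jaw": 1,"delta_pos": [0.02,0,-0.186],"twist": [0,0,0]},
    {"jaw": 1,"delta_pos": [0.036,0,-0.184],"twist": [0,0,0]},
    {"jaw": 1,"delta_pos": [0.055,0,-0.18],"twist": [0,0,0]},
    {"jaw": 1,"delta_pos": [0.07,0,-0.173],"twist": [0,0,0]},
    {"jaw": 1,"delta_pos": [0.09,0,-0.165],"twist": [0,0,0]}
  ]
}}

```text
t: 6.3
tcp_pos: [656.2, -308.6, 126.4]
eef_rot: [-2.281, -2.16, 0.001]
wrist_force: [-4.6, -1.6, -2.2]
finger_gap: 0.165
grip_force: 12.0
```

{"method": "servo_tool", "body": {
  "motion": [
    {"jaw": 1,"delta_pos": [0.105,0,-0.155],"twist": [0,0,0]},
    {"jaw": 1,"delta_pos": [0.12,0,-0.144],"twist": [0,0,0]},
    {"jaw": 1,"delta_pos": [0.134,0,-0.13],"twist": [0,0,0]},
    {"jaw": 1,"delta_pos": [0.146,0,-0.117],"twist": [0,0,0]},
    {"jaw": 1,"delta_pos": [0.157,0,-0.1],"twist": [0,0,0]},
    {"jaw": 1,"delta_pos": [0.166,0,-0.086],"twist": [0,0,0]},
    {"jaw": 1,"delta_pos": [0.17,0,-0.07],"twist": [0,0,0]},
    {"jaw": 1,"delta_pos": [0,0,0],"twist": [0,0,0]},
    {"jaw": 0.5,"delta_pos": [0,0,0],"twist": [0,0,0]},
    {"jaw": 0.5,"delta_pos": [0,0,0],"twist": [0,0,0]},
    {"jaw": 0.5,"delta_pos": [0,0,0],"twist": [0,0,0]},
    {"jaw": 0.5,"delta_pos": [0,0,0],"twist": [0,0,0]}
  ]
}}

```text
t: 7.8
tcp_pos: [658.9, -268.5, 158.0]
eef_rot: [2.281, 2.16, 0.001]
wrist_force: [0.4, -0.5, 0.6]
finger_gap: 0.499
grip_force: 0.0
```

{"method": "servo_tool", "body": {
  "motion": [
    {"jaw": 0.5,"delta_pos": [0,0,-0.8],"twist": [0,0,0]},
    {"jaw": 0.5,"delta_pos": [0,0,-0.8],"twist": [0,0,0]},
    {"jaw": 0.5,"delta_pos": [0,0,-0.8],"twist": [0,0,0]}
  ]
}}

```text
t: 8.18
tcp_pos: [658.7, -268.5, 254.9]
eef_rot: [-2.281, -2.16, -0.0]
wrist_force: [0.8, -0.2, 0.0]
finger_gap: 0.499
grip_force: 0.0
```

Run:
```python
from h import *
snap('scene','s1.png')
print(ctrl.state()['finger_gap'])
go(W(-100,-57,125),0)
print(proj('scene',W(115,-205-90*np.cos(1.24),55+90*np.sin(1.24))))
print(rec('scene','card1'))
```

```text
0.49971700367143085
tcp [ 660.6 -269.7  260.9] deck [ 117.2 -230.7  210.9] head 90.0 tilt [ 0.008 -0.004] F [-0.2 -0.7  3.5] t 8.2 | shift [ 4.35 -5.45  2.09] 11.25
(np.float64(154.33973521647056), np.float64(257.6070628824691))
[(0.92, array([679., 313.,   0.])), (0.75, array([339., 327.,   2.])), (0.74, array([487., -87.,  54.])), (0.66, array([486., 135.,  54.])), (0.55, array([464.,  25.,  51.]))]
```

View pics/s1.png

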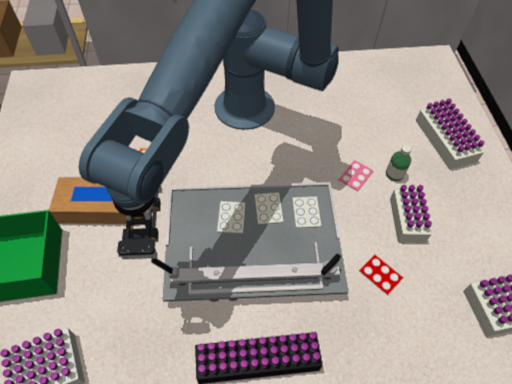

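The lever stands up, with its end at px (154,261) against a prediction of (154,257). Cards are unmoved. Next, card C (rightmost).

Run:
```python
from h import *
go(W(-93,-54,40),-8)
```

```text
tcp [ 660.6 -269.7  259.1] deck [ 117.2 -230.7  209.1] head 90.0 tilt [ 0.007 -0.004] F [-1.   0.7  0.7] t 8.3 | shift [ 4.43 -5.29  4.17] 12.25
```

{"method": "servo_tool", "body": {
  "motion": [
    {"jaw": 0.6,"delta_pos": [0.74,-0.88,0],"twist": [0,0,0]},
    {"jaw": 0.6,"delta_pos": [0.74,-0.88,0],"twist": [0,0,0]},
    {"jaw": 0.6,"delta_pos": [0.74,-0.88,0],"twist": [0,0,0]},
    {"jaw": 0.6,"delta_pos": [0.74,-0.88,0],"twist": [0,0,0]},
    {"jaw": 0.6,"delta_pos": [0.74,-0.88,0],"twist": [0,0,0]},
    {"jaw": 0.6,"delta_pos": [0.74,-0.88,0],"twist": [0,0,0]}
  ]
}}

```text
t: 9.02
tcp_pos: [455.8, -78.6, 252.3]
eef_rot: [-2.28, -2.159, 0.001]
wrist_force: [0.8, -0.1, 0.2]
finger_gap: 0.4
grip_force: 0.0
```

{"method": "servo_tool", "body": {
  "motion": [
    {"jaw": 0.6,"delta_pos": [0,0,0.4],"twist": [0,0,1]},
    {"jaw": 0.6,"delta_pos": [0,0,0.4],"twist": [0,0,1]},
    {"jaw": 0.6,"delta_pos": [0,0,0.4],"twist": [0,0,1]},
    {"jaw": 0.6,"delta_pos": [0,0,0.4],"twist": [0,0,1]},
    {"jaw": 0.6,"delta_pos": [0,0,0.4],"twist": [0,0,1]},
    {"jaw": 0.6,"delta_pos": [0,0,0.4],"twist": [0,0,1]},
    {"jaw": 0.6,"delta_pos": [0,0,0.4],"twist": [0,0,1]},
    {"jaw": 0.6,"delta_pos": [0,0,0.4],"twist": [0,0,1]},
    {"jaw": 0.6,"delta_pos": [0,0,0.4],"twist": [0,0,1]},
    {"jaw": 0.6,"delta_pos": [0,0,0.4],"twist": [0,0,1]},
    {"jaw": 0.6,"delta_pos": [0,0,0.17],"twist": [0,0,1]},
    {"jaw": 0.6,"delta_pos": [0,0,0],"twist": [0,0,1]}
  ]
}}

```text
t: 10.52
tcp_pos: [455.9, -79.1, 84.9]
eef_rot: [-3.13, 0.257, 0.005]
wrist_force: [0.7, -0.2, -0.2]
finger_gap: 0.403
grip_force: 0.0
```

Run:
```python
from h import *
go(W(-93,-54,6),-8); im=snap('wrist','w2.png'); print(rec('wrist','card1'))
```

```text
tcp [455.9 -79.1  84.9] deck [-97.5 -51.4  34.9] head -6.3 tilt [-0.003  0.002] F [ 0.7 -0.2 -0.2] t 10.5 | shift [0.12 0.05 0.72] 0.21
[(0.83, array([489., -81.,  49.])), (0.83, array([480.,  25.,  54.])), (0.71, array([492., 105.,  56.]))]
```

View pics/w2.png

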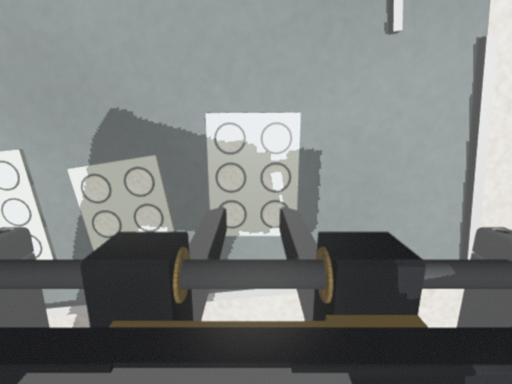

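The card is square to the fingers, with corners at px (206,112), (300,112), (298,235) and (209,235). I descend and press.

Run:
```python
from h import *
P=[D(ray('wrist',u,v,54)) for u,v in((206,112),(300,112),(298,235),(209,235))]
print(np.round(P,1)); print(np.mean(P,0))
```

```text
[[ -19.   -24.1    4. ]
 [ -26.5  -95.2    4. ]
 [-126.6  -87.1    4. ]
 [-118.7  -12.1    4. ]]
[-72.67151059 -54.6158838    4.        ]
```

{"method": "servo_tool", "body": {
  "motion": [
    {"jaw": 0.6,"delta_pos": [0.1,0,0.3],"twist": [0,0,0]},
    {"jaw": 0.6,"delta_pos": [0.1,0,0.3],"twist": [0,0,0]},
    {"jaw": 0.6,"delta_pos": [0,0,0.1],"twist": [0,0,0]},
    {"jaw": 0.6,"delta_pos": [0,0,0.05],"twist": [0,0,0]},
    {"jaw": 0.6,"delta_pos": [0,0,0],"twist": [0,0,0]}
  ]
}}

```text
t: 11.25
tcp_pos: [465.4, -81.1, 57.2]
eef_rot: [3.132, -0.25, 0.0]
wrist_force: [-0.2, -0.0, -0.4]
finger_gap: 0.403
grip_force: 0.0
```

{"method": "servo_tool", "body": {
  "motion": [
    {"jaw": 0.6,"delta_pos": [0,0,0.05],"twist": [0,0,0]},
    {"jaw": 0.6,"delta_pos": [0,0,0.05],"twist": [0,0,0]},
    {"jaw": 0.6,"delta_pos": [0,0,0],"twist": [0,0,0]}
  ]
}}

```text
t: 11.62
tcp_pos: [466.0, -81.4, 54.2]
eef_rot: [3.131, -0.25, 0.002]
wrist_force: [-1.8, 0.9, 6.0]
finger_gap: 0.401
grip_force: 3.0
```

{"method": "servo_tool", "body": {
  "motion": [
    {"jaw": 0.6,"delta_pos": [0,0,0.04],"twist": [0,0,0]},
    {"jaw": 0.6,"delta_pos": [0,0,0],"twist": [0,0,0]},
    {"jaw": 0.6,"delta_pos": [0,0,0],"twist": [0,0,0]}
  ]
}}

```text
t: 12.0
tcp_pos: [466.9, -81.7, 54.2]
eef_rot: [3.131, -0.249, 0.004]
wrist_force: [-3.1, 2.2, 15.6]
finger_gap: 0.401
grip_force: 7.5
```

Run:
```python
from h import *
go(W(75,-41,4),0)
```

```text
tcp [466.9 -81.7  54.2] deck [-86.3 -53.5   4.2] head -6.0 tilt [ 0.002 -0.001] F [-3.1  2.2 15.6] t 12.0 | shift [ 3.98 -0.73  0.01] -0.75
```

{"method": "servo_tool", "body": {
  "motion": [
    {"jaw": 0.6,"delta_pos": [0.1,0,0],"twist": [0,0,-0.25]},
    {"jaw": 0.6,"delta_pos": [0.2,0,0],"twist": [0,0,-0.25]},
    {"jaw": 0.6,"delta_pos": [0.2,-0.02,0],"twist": [0,0,-0.25]},
    {"jaw": 0.6,"delta_pos": [0.25,-0.02,0],"twist": [0,0,0]},
    {"jaw": 0.6,"delta_pos": [0.3,-0.03,0],"twist": [0,0,0]},
    {"jaw": 0.6,"delta_pos": [0.3,-0.03,0],"twist": [0,0,0]},
    {"jaw": 0.6,"delta_pos": [0.3,-0.03,0],"twist": [0,0,0]},
    {"jaw": 0.6,"delta_pos": [0.3,-0.03,0],"twist": [0,0,0]},
    {"jaw": 0.6,"delta_pos": [0.3,-0.03,0],"twist": [0,0,0]},
    {"jaw": 0.6,"delta_pos": [0.2,-0.02,0],"twist": [0,0,0]},
    {"jaw": 0.6,"delta_pos": [0,0,0],"twist": [0,0,0]}
  ]
}}

```text
t: 13.38
tcp_pos: [566.3, -80.1, 54.2]
eef_rot: [3.139, -0.085, 0.008]
wrist_force: [1.2, 0.1, 9.1]
finger_gap: 0.399
grip_force: 4.5
```

Run:
```python
from h import *
go(W(84,-41,4),0); im=snap('wrist','w3.png')
```

```text
tcp [566.3 -80.1  54.2] deck [ 12.9 -46.5   4.2] head -0.0 tilt [ 0.005 -0.002] F [1.2 0.1 9.1] t 13.4 | shift [ 1.78 -0.14  0.02] -0.0
```

View pics/w3.png

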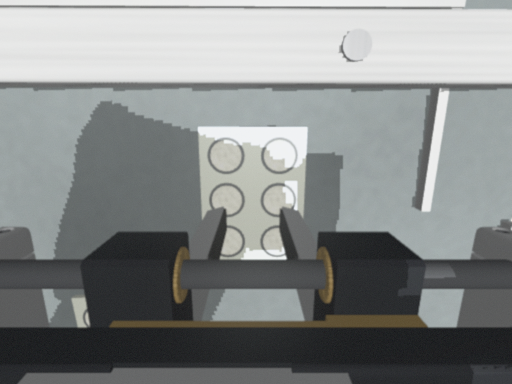

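The card follows and stays square, with its far edge at row 127.

Run:
```python
from h import *
print(D(ray('wrist',200,127,54)),D(ray('wrist',307,127,54)),D(ray('wrist',253,85,94)),D(ray('wrist',253,5,60)))
```

```text
[ 76.74202064 -11.91743934   4.        ] [ 76.700146   -82.16936474   4.        ] [ 97.08284644 -46.6485702   44.        ] [145.47558531 -46.72097372  10.        ]
```

{"method": "servo_tool", "body": {
  "motion": [
    {"jaw": 0.6,"delta_pos": [0.3,-0.03,0],"twist": [0,0,0]},
    {"jaw": 0.6,"delta_pos": [0.3,-0.03,0],"twist": [0,0,0]},
    {"jaw": 0.6,"delta_pos": [0.3,-0.03,0],"twist": [0,0,0]},
    {"jaw": 0.6,"delta_pos": [0.3,0,0],"twist": [0,0,0]},
    {"jaw": 0.6,"delta_pos": [0.2,0,0],"twist": [0,0,0]},
    {"jaw": 0.6,"delta_pos": [0,0,0],"twist": [0,0,0]},
    {"jaw": 0.6,"delta_pos": [0,0,0],"twist": [0,0,0]}
  ]
}}

```text
t: 14.3
tcp_pos: [622.3, -79.5, 54.3]
eef_rot: [3.139, -0.086, 0.009]
wrist_force: [1.0, 0.4, 7.3]
finger_gap: 0.403
grip_force: 3.7
```

{"method": "servo_tool", "body": {
  "motion": [
    {"jaw": 0.6,"delta_pos": [0.1,0,0],"twist": [0,0,0]},
    {"jaw": 0.6,"delta_pos": [0.1,0,0],"twist": [0,0,0]},
    {"jaw": 0.6,"delta_pos": [0.1,0,0],"twist": [0,0,0]},
    {"jaw": 0.6,"delta_pos": [0.05,0,0],"twist": [0,0,0]},
    {"jaw": 0.6,"delta_pos": [0.05,0,0],"twist": [0,0,0]},
    {"jaw": 0.6,"delta_pos": [0,0,0],"twist": [0,0,0]}
  ]
}}

```text
t: 15.05
tcp_pos: [636.1, -80.1, 54.2]
eef_rot: [3.139, -0.085, -0.0]
wrist_force: [-7.5, 0.2, 13.5]
finger_gap: 0.402
grip_force: 6.7
```

Run:
```python
from h import *
go(W(84,-41,4),0)
```

```text
tcp [636.1 -80.1  54.2] deck [ 82.5 -42.8   4.2] head 0.0 tilt [-0.    -0.001] F [-7.5  0.2 13.5] t 15.1 | shift [ 0.04 -0.04  0.01] 0.0
```

{"method": "servo_tool", "body": {
  "motion": [
    {"jaw": 0.6,"delta_pos": [0,0,-0.6],"twist": [0,0,0]},
    {"jaw": 0.6,"delta_pos": [-0.5,0,-0.7],"twist": [0,0,0]},
    {"jaw": 0.6,"delta_pos": [-1,0,0],"twist": [0,0,0]},
    {"jaw": 0.6,"delta_pos": [-1,-0.5,0],"twist": [0,0,0]},
    {"jaw": 0.6,"delta_pos": [-1,-1,0],"twist": [0,0,0]},
    {"jaw": 0.6,"delta_pos": [-1,-0.9,0],"twist": [0,0,0]},
    {"jaw": 0.6,"delta_pos": [-0.5,0,0],"twist": [0,0,0]}
  ]
}}

```text
t: 15.92
tcp_pos: [439.1, 29.0, 103.1]
eef_rot: [-3.14, 0.081, 0.001]
wrist_force: [0.8, -0.3, -0.1]
finger_gap: 0.403
grip_force: 0.0
```

Run:
```python
from h import *
go(W(-110,51,40),5); im=snap('wrist','w4.png'); print([(c,np.round(D(p))) for c,p in rec('wrist','card1')])
```

```text
tcp [439.1  29.  103.1] deck [-120.1   55.6   53.1] head 0.1 tilt [-0.001  0.   ] F [ 0.8 -0.3 -0.1] t 15.9 | shift [0.25 0.12 0.33] -0.61
[(0.85, array([-94.,  52.,   1.])), (0.73, array([-81., 160.,   4.]))]
```

View pics/w4.png

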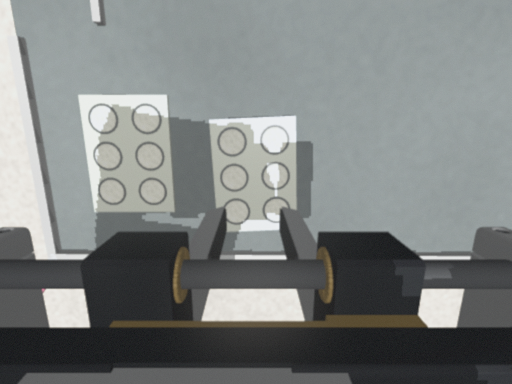

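Card B has corners (210,120), (296,116) and its near edge at about row 231. Card A has corners (80,95), (167,95), (174,212) and (93,212).

Run:
```python
from h import *
for Q in (((210,120),(296,116),(298,230),(217,232)),((80,95),(167,95),(174,212),(93,212))):
    P=np.array([D(ray('wrist',u,v,54)) for u,v in Q]); m=P[:2].mean(0)-P[2:].mean(0); n=P[0]-P[1]
    print(np.round(P[:,:2],0).tolist(),P.mean(0),np.degrees(np.arctan2(m[1],m[0])),np.degrees(np.arctan2(-n[0],n[1])))
```

```text
[[-50.0, 90.0], [-47.0, 19.0], [-148.0, 13.0], [-150.0, 87.0]] [-98.8067375   52.29262633   4.        ] 2.416675601341061 2.6072255143731975
[[-31.0, 195.0], [-31.0, 124.0], [-131.0, 125.0], [-131.0, 198.0]] [-80.6982855  160.68880868   4.        ] -1.1461323748154018 0.022789686227460207
```

{"method": "servo_tool", "body": {
  "motion": [
    {"jaw": 0.6,"delta_pos": [0.18,0.1,0.4],"twist": [0,0,-0.3]},
    {"jaw": 0.6,"delta_pos": [0,0,0.4],"twist": [0,0,0]},
    {"jaw": 0.6,"delta_pos": [0,0,0.3],"twist": [0,0,0]},
    {"jaw": 0.6,"delta_pos": [0,0,0.08],"twist": [0,0,0]},
    {"jaw": 0.6,"delta_pos": [0,0,0.05],"twist": [0,0,0]},
    {"jaw": 0.6,"delta_pos": [0,0,0.05],"twist": [0,0,0]},
    {"jaw": 0.6,"delta_pos": [0,0,0],"twist": [0,0,0]},
    {"jaw": 0.6,"delta_pos": [0,0,0],"twist": [0,0,0]}
  ]
}}

```text
t: 17.02
tcp_pos: [449.5, 22.5, 54.2]
eef_rot: [3.141, -0.02, 0.004]
wrist_force: [-2.1, 0.3, 8.5]
finger_gap: 0.398
grip_force: 4.0
```

Run:
```python
from h import *
go(W(82,41,4),0)
```

```text
tcp [449.5  22.5  54.2] deck [-109.3   49.7    4.2] head 2.4 tilt [ 0.002 -0.001] F [-2.1  0.3  8.5] t 17.0 | shift [4.77 0.42 0.02] 0.3
```

{"method": "servo_tool", "body": {
  "motion": [
    {"jaw": 0.6,"delta_pos": [0.05,0,0.03],"twist": [0,0,0.1]},
    {"jaw": 0.6,"delta_pos": [0.2,0.02,0],"twist": [0,0,0.1]},
    {"jaw": 0.6,"delta_pos": [0.3,0.03,0],"twist": [0,0,0.1]},
    {"jaw": 0.6,"delta_pos": [0.3,0.03,0],"twist": [0,0,0]},
    {"jaw": 0.6,"delta_pos": [0.35,0.03,0],"twist": [0,0,0]},
    {"jaw": 0.6,"delta_pos": [0.35,0.03,0],"twist": [0,0,0]},
    {"jaw": 0.6,"delta_pos": [0.35,0.03,0],"twist": [0,0,0]},
    {"jaw": 0.6,"delta_pos": [0.35,0.03,0],"twist": [0,0,0]},
    {"jaw": 0.6,"delta_pos": [0.35,0.03,0],"twist": [0,0,0]},
    {"jaw": 0.6,"delta_pos": [0.35,0.03,0],"twist": [0,0,0]},
    {"jaw": 0.6,"delta_pos": [0.35,0.03,0],"twist": [0,0,0]},
    {"jaw": 0.6,"delta_pos": [0.35,0,0],"twist": [0,0,0]}
  ]
}}

```text
t: 18.52
tcp_pos: [595.6, 3.3, 54.2]
eef_rot: [3.14, -0.085, 0.005]
wrist_force: [-3.0, 0.7, 11.3]
finger_gap: 0.402
grip_force: 5.9
```

{"method": "servo_tool", "body": {
  "motion": [
    {"jaw": 0.6,"delta_pos": [0.35,0,0],"twist": [0,0,0]},
    {"jaw": 0.6,"delta_pos": [0.3,0,0],"twist": [0,0,0]},
    {"jaw": 0.6,"delta_pos": [0.1,0,0],"twist": [0,0,0]},
    {"jaw": 0.6,"delta_pos": [0,0,0],"twist": [0,0,0]}
  ]
}}

```text
t: 19.02
tcp_pos: [625.9, 1.7, 54.2]
eef_rot: [3.14, -0.085, 0.008]
wrist_force: [-0.3, -0.4, 8.7]
finger_gap: 0.402
grip_force: 4.2
```

Run:
```python
from h import *
go(W(85,41,4),0)
```

```text
tcp [625.9   1.7  54.2] deck [67.9 38.4  4.2] head -0.0 tilt [ 0.005 -0.001] F [-0.3 -0.4  8.7] t 19.0 | shift [ 0.43 -0.07  0.01] -0.0
```

{"method": "servo_tool", "body": {
  "motion": [
    {"jaw": 0.6,"delta_pos": [0.15,0,0],"twist": [0,0,0]},
    {"jaw": 0.6,"delta_pos": [0.1,0,0],"twist": [0,0,0]},
    {"jaw": 0.6,"delta_pos": [0.1,0,0],"twist": [0,0,0]},
    {"jaw": 0.6,"delta_pos": [0.05,0,0],"twist": [0,0,0]},
    {"jaw": 0.6,"delta_pos": [0.03,0,0],"twist": [0,0,0]},
    {"jaw": 0.6,"delta_pos": [0,0,0],"twist": [0,0,0]}
  ]
}}

```text
t: 19.77
tcp_pos: [641.5, 0.9, 54.2]
eef_rot: [3.14, -0.085, 0.002]
wrist_force: [-5.5, 0.2, 11.3]
finger_gap: 0.401
grip_force: 6.1
```

Run:
```python
from h import *
go(W(85,41,4),0)
```

```text
tcp [641.5   0.9  54.2] deck [83.6 38.5  4.2] head -0.0 tilt [ 0.001 -0.001] F [-5.5  0.2 11.3] t 19.8 | shift [ 0.04 -0.06  0.01] -0.0
```

{"method": "servo_tool", "body": {
  "motion": [
    {"jaw": 0.6,"delta_pos": [0,0,-0.6],"twist": [0,0,0]},
    {"jaw": 0.6,"delta_pos": [-0.5,0,-0.65],"twist": [0,0,0]},
    {"jaw": 0.6,"delta_pos": [-0.9,0,0],"twist": [0,0,0]},
    {"jaw": 0.6,"delta_pos": [-1,-0.6,0],"twist": [0,0,0]},
    {"jaw": 0.6,"delta_pos": [-1,-0.8,0],"twist": [0,0,0]},
    {"jaw": 0.6,"delta_pos": [-1,-0.9,0],"twist": [0,0,0]},
    {"jaw": 0.6,"delta_pos": [0,-0.75,0],"twist": [0,0,0]},
    {"jaw": 0.6,"delta_pos": [0,0,0],"twist": [0,0,0]}
  ]
}}

```text
t: 20.78
tcp_pos: [471.4, 133.8, 101.8]
eef_rot: [-3.14, 0.081, -0.002]
wrist_force: [0.4, 1.5, 0.2]
finger_gap: 0.4
grip_force: 0.0
```

Run:
```python
from h import *
go(W(-92,161,4.2),0); im=snap('wrist','w5.png'); print([(c,np.round(D(p))) for c,p in rec('wrist','card1')])
```

```text
tcp [471.4 133.8 101.8] deck [-93.4 162.   51.8] head 0.1 tilt [0.001 0.   ] F [0.4 1.5 0.2] t 20.8 | shift [0.03 0.02 1.19] 0.02
[(0.88, array([-246.,  374.,  -49.])), (0.84, array([57., 40.,  3.])), (0.67, array([-74., 160.,   5.])), (0.64, array([ 72., 342., -50.])), (0.6, array([ 52., -17.,   2.]))]
```

View pics/w5.png

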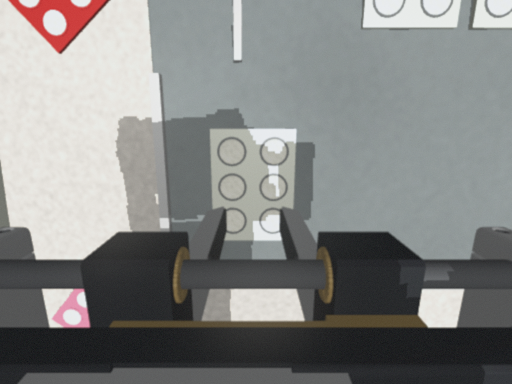

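Card A spans columns 211–296 and is centred and square. B and C show their rear edges at row 27, in line with each other. I press, then slide sideways.

{"method": "servo_tool", "body": {
  "motion": [
    {"jaw": 0.6,"delta_pos": [0.03,0,0.5],"twist": [0,0,0]},
    {"jaw": 0.6,"delta_pos": [0,0,0.4],"twist": [0,0,0]},
    {"jaw": 0.6,"delta_pos": [0,0,0.2],"twist": [0,0,0]},
    {"jaw": 0.6,"delta_pos": [0,0,0.08],"twist": [0,0,0]},
    {"jaw": 0.6,"delta_pos": [0,0,0.07],"twist": [0,0,0]},
    {"jaw": 0.6,"delta_pos": [0,0,0],"twist": [0,0,0]},
    {"jaw": 0.6,"delta_pos": [0,0,0],"twist": [0,0,0]}
  ]
}}

```text
t: 21.75
tcp_pos: [474.8, 132.4, 54.2]
eef_rot: [3.14, -0.085, 0.006]
wrist_force: [-4.2, -1.5, 14.6]
finger_gap: 0.399
grip_force: 7.2
```

Run:
```python
from h import *
go(W(-92,124,4.2),0)
```

```text
tcp [474.8 132.4  54.2] deck [-90.  160.7   4.2] head -0.0 tilt [ 0.004 -0.   ] F [-4.2 -1.5 14.6] t 21.8 | shift [-0.05  0.92 -0.  ] -0.0
```

{"method": "servo_tool", "body": {
  "motion": [
    {"jaw": 0.6,"delta_pos": [0,0.12,0],"twist": [0,0,0]},
    {"jaw": 0.6,"delta_pos": [0,0.2,0],"twist": [0,0,0]},
    {"jaw": 0.6,"delta_pos": [0,0.2,0],"twist": [0,0,0]},
    {"jaw": 0.6,"delta_pos": [0,0.2,0],"twist": [0,0,0]},
    {"jaw": 0.6,"delta_pos": [0,0.2,0],"twist": [0,0,0]},
    {"jaw": 0.6,"delta_pos": [0.2,0.02,0],"twist": [0,0,0]},
    {"jaw": 0.6,"delta_pos": [0.3,0,0],"twist": [0,0,0]},
    {"jaw": 0.6,"delta_pos": [0.3,0,0],"twist": [0,0,0]},
    {"jaw": 0.6,"delta_pos": [0.2,0,0],"twist": [0,0,0]},
    {"jaw": 0.6,"delta_pos": [0,0,0],"twist": [0,0,0]}
  ]
}}

```text
t: 23.0
tcp_pos: [513.9, 92.4, 54.2]
eef_rot: [3.14, -0.086, 0.01]
wrist_force: [0.0, -1.1, 9.8]
finger_gap: 0.4
grip_force: 5.0
```

Run:
```python
from h import *
go(W(84,124,4.2),0); im=snap('wrist','w6.png')
```

```text
tcp [513.9  92.4  54.2] deck [-48.8 123.    4.2] head -0.0 tilt [ 0.006 -0.   ] F [ 0.  -1.1  9.8] t 23.0 | shift [ 3.32 -0.03  0.02] -0.0
```

View pics/w6.png

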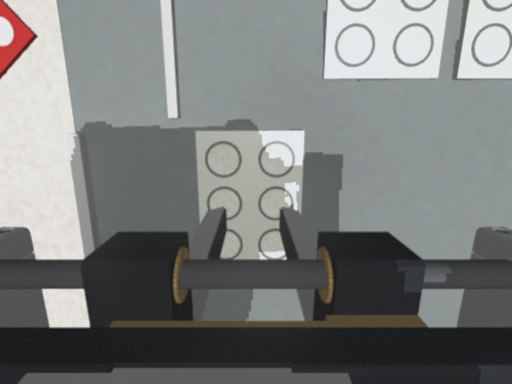

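Card A (columns 196–304) is headed between the side strip (~178) and card B (from 323).

Run:
```python
from h import *
for q in((196,131),(304,131),(178,117),(325,79),(440,79),(456,79)): print(np.round(D(ray('wrist',*q,54)),1))
```

```text
[ 12.5 160.3   4. ]
[12.5 89.1  4. ]
[ 21.5 171.6   4. ]
[44.6 77.2  4. ]
[44.6  4.6  4. ]
[44.6 -5.5  4. ]
```

{"method": "servo_tool", "body": {
  "motion": [
    {"jaw": 0.6,"delta_pos": [0.25,0,0.02],"twist": [0,0,0]},
    {"jaw": 0.6,"delta_pos": [0.35,0,0],"twist": [0,0,0]},
    {"jaw": 0.6,"delta_pos": [0.35,0,0],"twist": [0,0,0]},
    {"jaw": 0.6,"delta_pos": [0.35,0,0],"twist": [0,0,0]},
    {"jaw": 0.6,"delta_pos": [0.35,0,0],"twist": [0,0,0]},
    {"jaw": 0.6,"delta_pos": [0.35,0,0],"twist": [0,0,0]},
    {"jaw": 0.6,"delta_pos": [0.35,0,0],"twist": [0,0,0]},
    {"jaw": 0.6,"delta_pos": [0.35,0,0],"twist": [0,0,0]},
    {"jaw": 0.6,"delta_pos": [0.2,0,0],"twist": [0,0,0]},
    {"jaw": 0.6,"delta_pos": [0,0,0],"twist": [0,0,0]}
  ]
}}

```text
t: 24.3
tcp_pos: [629.9, 86.1, 54.2]
eef_rot: [3.14, -0.086, 0.011]
wrist_force: [0.1, -0.7, 11.3]
finger_gap: 0.398
grip_force: 5.4
```

Run:
```python
from h import *
go(W(84,124,4.2),0)
```

```text
tcp [629.9  86.1  54.2] deck [ 67.4 122.9   4.2] head -0.0 tilt [ 0.007 -0.   ] F [ 0.1 -0.7 11.3] t 24.3 | shift [ 0.41 -0.03  0.  ] -0.0
```

{"method": "servo_tool", "body": {
  "motion": [
    {"jaw": 0.6,"delta_pos": [0.15,0,0],"twist": [0,0,0]},
    {"jaw": 0.6,"delta_pos": [0.1,0,0],"twist": [0,0,0]},
    {"jaw": 0.6,"delta_pos": [0.1,0,0],"twist": [0,0,0]},
    {"jaw": 0.6,"delta_pos": [0.05,0,0],"twist": [0,0,0]},
    {"jaw": 0.6,"delta_pos": [0.04,0,0],"twist": [0,0,0]},
    {"jaw": 0.6,"delta_pos": [0,0,0],"twist": [0,0,0]}
  ]
}}

```text
t: 25.05
tcp_pos: [646.3, 85.3, 54.2]
eef_rot: [3.14, -0.085, 0.007]
wrist_force: [-3.7, 0.1, 13.1]
finger_gap: 0.399
grip_force: 6.5
```

{"method": "servo_tool", "body": {
  "motion": [
    {"jaw": 0.6,"delta_pos": [0,0,-0.6],"twist": [0,0,0]},
    {"jaw": 0.4,"delta_pos": [-0.7,0,-0.9],"twist": [0,0,0]},
    {"jaw": 0.4,"delta_pos": [-1,0.5,-0.9],"twist": [0,0,0]},
    {"jaw": 0.4,"delta_pos": [-0.5,0.8,-0.5],"twist": [0,0,0]},
    {"jaw": 0.4,"delta_pos": [0,0,0],"twist": [0,0,0]}
  ]
}}

```text
t: 25.68
tcp_pos: [553.8, 36.9, 168.9]
eef_rot: [3.14, -0.089, 0.007]
wrist_force: [-0.2, -0.1, -0.4]
finger_gap: 0.601
grip_force: 0.0
```

Run:
```python
from h import *
go(W(115,190,120),45); im=snap('wrist','w7.png')
```

```text
tcp [553.8  36.9 168.9] deck [ -6.   69.7 118.9] head -0.2 tilt [ 0.005 -0.001] F [-0.2 -0.1 -0.4] t 25.7 | shift [ 3.02 -3.02 -0.01] -5.64
```

View pics/w7.png

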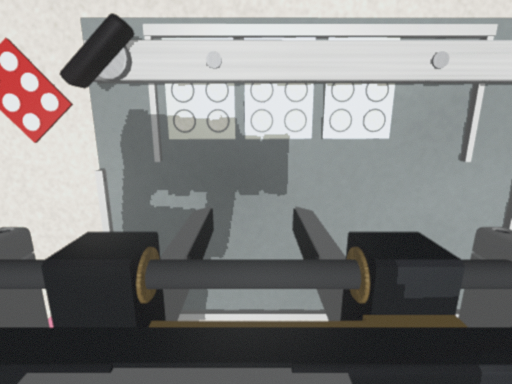

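All three cards sit home, with rear edges in line at row 139 and clear gaps between them. The nut wing runs from px (70,82) to (125,20). Now for the nut.

Run:
```python
from h import *
for z in(50,60,70,80): print(z,proj('wrist',W(115,190,z)),[np.round(D(ray('wrist',*q,50+z)),0)[:2] for q in((70,77),(124,22),(98,50))])
go(W(115,190,119),136.5)
```

```text
50 (np.float64(112.55420540262247), np.float64(58.149846824396576)) [array([100., 229.]), array([143., 177.]), array([121., 202.])]
60 (np.float64(106.2827846749066), np.float64(55.15644714700903)) [array([ 98., 222.]), array([139., 173.]), array([119., 196.])]
70 (np.float64(99.4246442340629), np.float64(51.883001420050675)) [array([ 97., 216.]), array([136., 168.]), array([116., 191.])]
80 (np.float64(91.89340823953225), np.float64(48.288281758407436)) [array([ 95., 209.]), array([133., 164.]), array([114., 186.])]
tcp [553.7  37.7 167.6] deck [ -6.1  70.5 117.6] head -0.1 tilt [ 0.003 -0.   ] F [-0.6  0.4 -0.7] t 25.7 | shift [ 3.02 -2.99 -0.03] -17.08
```

{"method": "servo_tool", "body": {
  "motion": [
    {"jaw": 0.4,"delta_pos": [0.75,-0.75,0],"twist": [0,0,0]},
    {"jaw": 0.4,"delta_pos": [0.75,-0.75,0],"twist": [0,0,0]},
    {"jaw": 0.4,"delta_pos": [0.75,-0.75,0],"twist": [0,0,0]},
    {"jaw": 0.4,"delta_pos": [0.77,-0.74,0],"twist": [0,0,0]},
    {"jaw": 0.4,"delta_pos": [0,0,0],"twist": [0,0,-0.98]},
    {"jaw": 0.4,"delta_pos": [0,0,0],"twist": [0,0,-0.98]},
    {"jaw": 0.4,"delta_pos": [0,0,0],"twist": [0,0,-0.98]},
    {"jaw": 0.4,"delta_pos": [0,0,0],"twist": [0,0,-0.98]},
    {"jaw": 0.4,"delta_pos": [0,0,0],"twist": [0,0,-0.98]},
    {"jaw": 0.4,"delta_pos": [0,0,0],"twist": [0,0,-0.98]},
    {"jaw": 0.4,"delta_pos": [0,0,0],"twist": [0,0,-0.98]},
    {"jaw": 0.4,"delta_pos": [0,0,0],"twist": [0,0,-0.98]}
  ]
}}

```text
t: 27.22
tcp_pos: [680.2, 152.0, 164.6]
eef_rot: [-2.721, -1.568, 0.003]
wrist_force: [-0.3, -0.4, -0.4]
finger_gap: 0.598
grip_force: 0.0
```

{"method": "servo_tool", "body": {
  "motion": [
    {"jaw": 0.4,"delta_pos": [0,0,0],"twist": [0,0,-0.98]},
    {"jaw": 0.4,"delta_pos": [0,0,0],"twist": [0,0,-0.98]},
    {"jaw": 0.4,"delta_pos": [0,0,0],"twist": [0,0,-0.98]},
    {"jaw": 0.4,"delta_pos": [0,0,0],"twist": [0,0,-0.98]},
    {"jaw": 0.4,"delta_pos": [0,0,0],"twist": [0,0,-0.98]},
    {"jaw": 0.4,"delta_pos": [0,0,0],"twist": [0,0,-0.98]},
    {"jaw": 0.4,"delta_pos": [0,0,0],"twist": [0,0,-0.98]},
    {"jaw": 0.4,"delta_pos": [0,0,0],"twist": [0,0,-0.98]},
    {"jaw": 0.4,"delta_pos": [0,0,0],"twist": [0,0,-0.98]},
    {"jaw": 0.4,"delta_pos": [0,0,0],"twist": [0,0,0]}
  ]
}}

```text
t: 28.48
tcp_pos: [680.1, 151.9, 164.8]
eef_rot: [-1.324, -2.847, 0.001]
wrist_force: [0.3, -0.4, -0.0]
finger_gap: 0.601
grip_force: 0.0
```

Run:
```python
from h import *
go(W(115,190,50),133); im=snap('wrist','w8.png')
```

```text
tcp [680.1 151.9 164.8] deck [114.  191.3 114.8] head 133.2 tilt [-0.002  0.   ] F [ 0.3 -0.4 -0. ] t 28.5 | shift [-0.04 -0.    1.62] 0.02
```

View pics/w8.png

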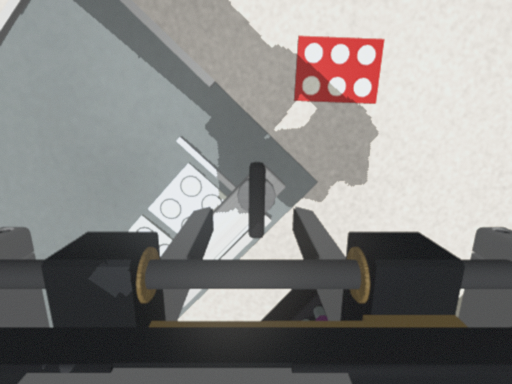

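The wing is aligned between the fingers (column 257, rows 163–237). I descend and grip.

{"method": "servo_tool", "body": {
  "motion": [
    {"jaw": 0.4,"delta_pos": [0,0,0.6],"twist": [0,0,0]},
    {"jaw": 0.4,"delta_pos": [0,0,0.6],"twist": [0,0,0]},
    {"jaw": 0.4,"delta_pos": [0,0,0.35],"twist": [0,0,0]},
    {"jaw": 0.4,"delta_pos": [0,0,0],"twist": [0,0,0]},
    {"jaw": 1,"delta_pos": [0,0,0],"twist": [0,0,0]},
    {"jaw": 1,"delta_pos": [0,0,0],"twist": [0,0,0]},
    {"jaw": 1,"delta_pos": [0,0,0],"twist": [0,0,0]},
    {"jaw": 1,"delta_pos": [0,0,0],"twist": [0,0,0]},
    {"jaw": 1,"delta_pos": [0,0,0],"twist": [0,0,0]}
  ],
  "grip_force": 30
}}

```text
t: 29.65
tcp_pos: [683.1, 153.2, 105.2]
eef_rot: [1.323, 2.843, 0.012]
wrist_force: [9.8, 7.7, -5.0]
finger_gap: 0.144
grip_force: 30.4
```

{"method": "servo_tool", "body": {
  "motion": [
    {"jaw": 1,"delta_pos": [0,0,0],"twist": [0,0,0.5]},
    {"jaw": 1,"delta_pos": [0,0,0],"twist": [0,0,0.5]},
    {"jaw": 1,"delta_pos": [0,0,0],"twist": [0,0,0.5]},
    {"jaw": 1,"delta_pos": [0,0,0],"twist": [0,0,0.5]},
    {"jaw": 1,"delta_pos": [0,0,0],"twist": [0,0,0]}
  ]
}}

```text
t: 30.28
tcp_pos: [682.8, 153.0, 104.7]
eef_rot: [1.706, 2.633, 0.011]
wrist_force: [9.0, 5.9, -5.2]
finger_gap: 0.149
grip_force: 30.4
```

Run:
```python
from h import *
s=ctrl.state(); print(s['finger_gap']*94,s['grip_force'],s['wrist_torque'])
go(W(115,190,50),33)
```

```text
13.984140716990037 30.43495318503119 [ 1.05280682 -1.71121204 -0.03749389]
tcp [682.8 153.  104.7] deck [116.6 192.6  54.7] head 117.2 tilt [0.007 0.004] F [ 9.   5.9 -5.2] t 30.3 | shift [-0.04 -0.07  0.12] 10.53
```

{"method": "servo_tool", "body": {
  "motion": [
    {"jaw": 1,"delta_pos": [0,0.07,0],"twist": [0,0,0.2]},
    {"jaw": 1,"delta_pos": [0,0,0.01],"twist": [0,0,0.6]},
    {"jaw": 1,"delta_pos": [0,0,0.01],"twist": [0,0,0.6]},
    {"jaw": 1,"delta_pos": [0,0,0.01],"twist": [0,0,0.6]},
    {"jaw": 1,"delta_pos": [0,0,0.01],"twist": [0,0,0.6]},
    {"jaw": 1,"delta_pos": [0,0,0.01],"twist": [0,0,0.6]},
    {"jaw": 1,"delta_pos": [0,0,0.01],"twist": [0,0,0.6]},
    {"jaw": 1,"delta_pos": [0,0,0],"twist": [0,0,0.6]},
    {"jaw": 1,"delta_pos": [0,0,0],"twist": [0,0,0.6]},
    {"jaw": 1,"delta_pos": [0,0,0],"twist": [0,0,0.6]}
  ]
}}

```text
t: 31.52
tcp_pos: [682.1, 153.1, 103.4]
eef_rot: [-2.584, -1.784, 0.002]
wrist_force: [-6.3, 2.1, 6.7]
finger_gap: 0.146
grip_force: 30.7
```

{"method": "servo_tool", "body": {
  "motion": [
    {"jaw": 1,"delta_pos": [0,0,0],"twist": [0,0,0.6]},
    {"jaw": 1,"delta_pos": [0,0,0],"twist": [0,0,0.6]},
    {"jaw": 1,"delta_pos": [0,0,0],"twist": [0,0,0.6]},
    {"jaw": 1,"delta_pos": [0,0,0],"twist": [0,0,0.6]},
    {"jaw": 1,"delta_pos": [0,0,0],"twist": [0,0,0.6]},
    {"jaw": 1,"delta_pos": [0,0,0],"twist": [0,0,0.6]},
    {"jaw": 1,"delta_pos": [0,0,0],"twist": [0,0,0.6]},
    {"jaw": 1,"delta_pos": [0,0,0],"twist": [0,0,0.6]},
    {"jaw": 1,"delta_pos": [0,0,0],"twist": [0,0,0]}
  ]
}}

```text
t: 32.65
tcp_pos: [681.5, 153.6, 102.4]
eef_rot: [-3.025, -0.837, 0.005]
wrist_force: [-6.0, 3.2, 4.1]
finger_gap: 0.146
grip_force: 30.7
```

Run:
```python
from h import *
s=ctrl.state(); print(s['finger_gap']*94,s['grip_force'],s['wrist_torque'])
go(W(115,190,50),33)
```

```text
13.702688903854186 30.734032413880072 [ 0.61500888  0.98373891 -0.03497693]
tcp [681.5 153.6 102.4] deck [115.2 193.1  52.4] head 34.0 tilt [-0.004  0.002] F [-6.   3.2  4.1] t 32.6 | shift [-0.05  0.06  0.06] 0.13
```

{"method": "servo_tool", "body": {
  "motion": [
    {"jaw": 0.5,"delta_pos": [0,0,0],"twist": [0,0,0]},
    {"jaw": 0.5,"delta_pos": [0,0,0],"twist": [0,0,0]},
    {"jaw": 0.5,"delta_pos": [0,0,0],"twist": [0,0,0]},
    {"jaw": 0.5,"delta_pos": [0,0,-0.6],"twist": [0,0,0]},
    {"jaw": 0.5,"delta_pos": [0,0,-0.7],"twist": [0,0,0]},
    {"jaw": 0.5,"delta_pos": [0,0,-0.9],"twist": [0,0,0]},
    {"jaw": 1,"delta_pos": [0,0,0],"twist": [0,0,-1]},
    {"jaw": 1,"delta_pos": [0,0,0],"twist": [0,0,-1]},
    {"jaw": 1,"delta_pos": [0,0,0],"twist": [0,0,-1]},
    {"jaw": 1,"delta_pos": [0,0,0],"twist": [0,0,-1]}
  ]
}}

```text
t: 33.9
tcp_pos: [682.5, 152.2, 189.3]
eef_rot: [-2.675, -1.646, 0.002]
wrist_force: [-0.1, 0.1, 0.3]
finger_gap: 0.111
grip_force: 0.0
```

{"method": "servo_tool", "body": {
  "motion": [
    {"jaw": 1,"delta_pos": [0,0,0],"twist": [0,0,-1]},
    {"jaw": 1,"delta_pos": [0,0,0],"twist": [0,0,-1]},
    {"jaw": 1,"delta_pos": [0,0,0],"twist": [0,0,-1]},
    {"jaw": 1,"delta_pos": [-1,0,0],"twist": [0,0,0]},
    {"jaw": 1,"delta_pos": [-1,0,0],"twist": [0,0,0]},
    {"jaw": 1,"delta_pos": [-1,0,0],"twist": [0,0,0]},
    {"jaw": 1,"delta_pos": [-1,0,0],"twist": [0,0,0]},
    {"jaw": 1,"delta_pos": [-1,0,0],"twist": [0,0,0]},
    {"jaw": 1,"delta_pos": [-1,0,0],"twist": [0,0,0]},
    {"jaw": 1,"delta_pos": [-1,0,0],"twist": [0,0,0]},
    {"jaw": 1,"delta_pos": [0,0,0],"twist": [0,0,0]}
  ]
}}

```text
t: 35.28
tcp_pos: [667.5, -129.8, 189.4]
eef_rot: [-2.283, -2.157, 0.001]
wrist_force: [0.1, 1.1, 0.1]
finger_gap: 0.007
grip_force: 0.0
```

Run:
```python
from h import *
im=snap('top')
c=cv2.resize(im[105:230,180:350],None,fx=4.6,fy=4.6,interpolation=cv2.INTER_CUBIC)
cv2.imwrite('pics/crop2.png',cv2.cvtColor(c,cv2.COLOR_RGB2BGR))
p=np.array([-205,52.]); T=[]
for a in np.radians([68,55,45,35,25,15,5,-5,-9,-12]):
    q=p+65*np.array([-np.cos(a),np.sin(a)])+4*np.array([np.sin(a),np.cos(a)])+[8,0]; T.append(q)
T=np.array(T);print(np.round(T,1).tolist()); print(np.round(np.diff(T,axis=0)/40*[1,-1],2).tolist())
go(W(115,T[0,0]+15,T[0,1]),90)
```

```text
[[-217.6, 113.8], [-231.0, 107.5], [-240.1, 100.8], [-248.0, 92.6], [-254.2, 83.1], [-258.7, 72.7], [-261.4, 61.6], [-262.1, 50.3], [-261.8, 45.8], [-261.4, 42.4]]
[[-0.33, 0.16], [-0.23, 0.17], [-0.2, 0.21], [-0.16, 0.24], [-0.11, 0.26], [-0.07, 0.28], [-0.02, 0.28], [0.01, 0.11], [0.01, 0.08]]
tcp [ 667.6 -128.2  189.3] deck [116.6 -89.  139.3] head 89.9 tilt [-0.001  0.001] F [ 0.3  0.9 -0.3] t 35.3 | shift [-2.84 -0.03  0.64] -0.01
```

View pics/crop2.png

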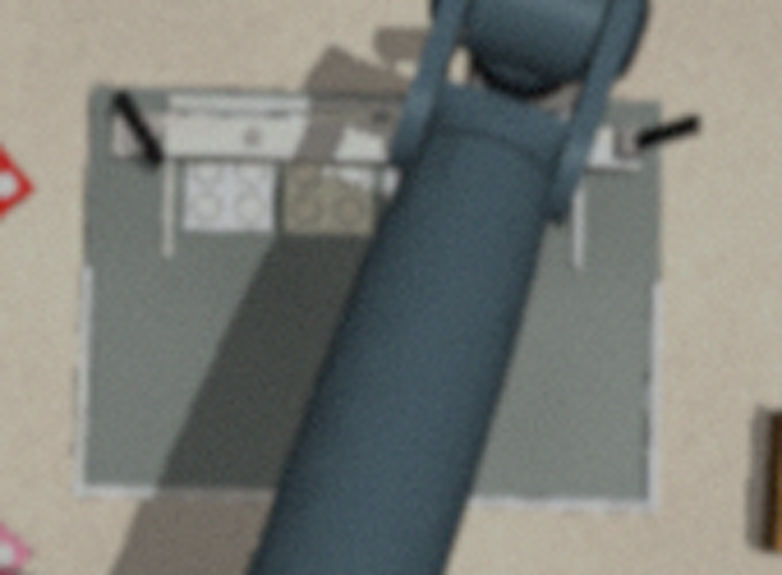

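The crop shows the wing turned clockwise, now from (117,97) to (158,162). The lever is still up at (640–700,145–125) and the cards are in place. Next I close the lever.

{"method": "servo_tool", "body": {
  "motion": [
    {"jaw": 1,"delta_pos": [-0.9,0,0],"twist": [0,0,0]},
    {"jaw": 1,"delta_pos": [-0.9,0,0.2],"twist": [0,0,0]},
    {"jaw": 1,"delta_pos": [-0.7,0,0.44],"twist": [0,0,0]},
    {"jaw": 1,"delta_pos": [-0.34,0,0],"twist": [0,0,0]},
    {"jaw": 1,"delta_pos": [-0.2,0,0],"twist": [0,0,0]},
    {"jaw": 1,"delta_pos": [-0.25,0,0],"twist": [0,0,0]},
    {"jaw": 1,"delta_pos": [0,0,0],"twist": [0,0,0]}
  ]
}}

```text
t: 36.2
tcp_pos: [661.4, -258.9, 165.0]
eef_rot: [2.279, 2.161, 0.001]
wrist_force: [0.1, -0.3, 1.1]
finger_gap: 0.001
grip_force: 0.0
```

Run:
```python
from h import *
go(W(115,-240,101),90)
```

```text
tcp [ 661.4 -258.9  165. ] deck [ 117.4 -219.9  115. ] head 90.0 tilt [ 0.001 -0.   ] F [ 0.1 -0.3  1.1] t 36.2 | shift [-0.5  -0.06  0.35] 0.01
```

Follow the arc down, with extra rows at the end.

{"method": "servo_tool", "body": {
  "motion": [
    {"jaw": 1,"delta_pos": [-0.3,-0.05,0.2],"twist": [0,0,0]},
    {"jaw": 1,"delta_pos": [-0.2,0,0.16],"twist": [0,0,0]},
    {"jaw": 1,"delta_pos": [-0.2,0,0.21],"twist": [0,0,0]},
    {"jaw": 1,"delta_pos": [-0.16,0,0.24],"twist": [0,0,0]},
    {"jaw": 1,"delta_pos": [-0.11,0,0.26],"twist": [0,0,0]},
    {"jaw": 1,"delta_pos": [0,0,0],"twist": [0,0,0]}
  ]
}}

```text
t: 36.95
tcp_pos: [655.9, -297.8, 119.8]
eef_rot: [-2.278, -2.16, 0.003]
wrist_force: [-0.3, 0.6, 1.2]
finger_gap: 0.003
grip_force: 0.4
```

Run:
```python
from h import *
go(W(115,-262,50),90)
```

```text
tcp [ 655.9 -297.8  119.8] deck [ 114.1 -259.1   69.8] head 90.0 tilt [-0.003 -0.   ] F [-0.3  0.6  1.2] t 37.0 | shift [-0.07  0.02  0.49] 0.01
```

{"method": "servo_tool", "body": {
  "motion": [
    {"jaw": 1,"delta_pos": [-0.05,0,0.15],"twist": [0,0,0]},
    {"jaw": 1,"delta_pos": [-0.02,0,0.15],"twist": [0,0,0]},
    {"jaw": 1,"delta_pos": [0,0,0.15],"twist": [0,0,0]},
    {"jaw": 1,"delta_pos": [0,0,0.1],"twist": [0,0,0]},
    {"jaw": 1,"delta_pos": [0,0,0.08],"twist": [0,0,0]},
    {"jaw": 1,"delta_pos": [0,0,0],"twist": [0,0,0]}
  ]
}}

```text
t: 37.7
tcp_pos: [656.9, -300.5, 98.0]
eef_rot: [2.279, 2.162, -0.001]
wrist_force: [-4.2, 1.4, 7.8]
finger_gap: 0.006
grip_force: 3.7
```

Run:
```python
from h import *
go(W(115,-262,43),90)
```

```text
tcp [ 656.9 -300.5   98. ] deck [ 115.1 -261.6   48. ] head 90.1 tilt [-0.    -0.001] F [-4.2  1.4  7.8] t 37.7 | shift [-0.01 -0.    0.12] 0.01
```

{"method": "servo_tool", "body": {
  "motion": [
    {"jaw": 1,"delta_pos": [0,0,0.08],"twist": [0,0,0]},
    {"jaw": 1,"delta_pos": [0,0,0.06],"twist": [0,0,0]},
    {"jaw": 1,"delta_pos": [0,0,0],"twist": [0,0,0]}
  ]
}}

```text
t: 38.08
tcp_pos: [657.2, -300.6, 97.0]
eef_rot: [2.279, 2.162, -0.001]
wrist_force: [-11.4, 6.8, 25.5]
finger_gap: 0.005
grip_force: 11.9
```

{"method": "servo_tool", "body": {
  "motion": [
    {"jaw": 1,"delta_pos": [0,0,0.06],"twist": [0,0,0]},
    {"jaw": 1,"delta_pos": [0,0,0],"twist": [0,0,0]}
  ]
}}

```text
t: 38.33
tcp_pos: [657.4, -300.6, 96.6]
eef_rot: [2.278, 2.162, -0.002]
wrist_force: [-15.8, 7.6, 32.1]
finger_gap: 0.003
grip_force: 15.5
```

It has hit a rigid stop at the closed height. I retract and check.

{"method": "servo_tool", "body": {
  "motion": [
    {"jaw": 1,"delta_pos": [0,0,-0.3],"twist": [0,0,0]},
    {"jaw": 1,"delta_pos": [0,0,-1],"twist": [0,0,0]},
    {"jaw": 1,"delta_pos": [0,0,-1],"twist": [0,0,0]},
    {"jaw": 1,"delta_pos": [0,0,-1],"twist": [0,0,0]},
    {"jaw": 1,"delta_pos": [-1,-1,0],"twist": [0,0,0]},
    {"jaw": 1,"delta_pos": [-1,-1,0],"twist": [0,0,0]},
    {"jaw": 1,"delta_pos": [0,0,0],"twist": [0,0,0]},
    {"jaw": 1,"delta_pos": [0,0,0],"twist": [0,0,0]}
  ]
}}

```text
t: 39.33
tcp_pos: [572.9, -375.6, 220.0]
eef_rot: [-2.28, -2.161, -0.001]
wrist_force: [-0.1, 0.5, 0.9]
finger_gap: 0.006
grip_force: 0.0
```

Run:
```python
from h import *
im=snap('scene')
c=cv2.resize(im[170:315,130:360],None,fx=3.4,fy=3.4,interpolation=cv2.INTER_CUBIC)
cv2.imwrite('pics/crop3.png',cv2.cvtColor(c,cv2.COLOR_RGB2BGR))
for a in(-9,0,10):
    a=np.radians(a);u,v=proj('scene',W(115,-205-90*np.cos(a),52+90*np.sin(a)));print((u-130)*3.4,(v-170)*3.4)
go(W(0,0,0))
```

```text
25.635915314560638 361.5366222548763
20.222986080233692 353.87256975972275
17.681445277428605 345.0198857242734
tcp [ 573.3 -375.1  220. ] deck [  35.8 -340.7  170. ] head 90.1 tilt [0. 0.] F [ 0.2  0.2 -0.1] t 39.4 | shift [ 8.52 -0.88  4.25] z-twist
```

View pics/crop3.png

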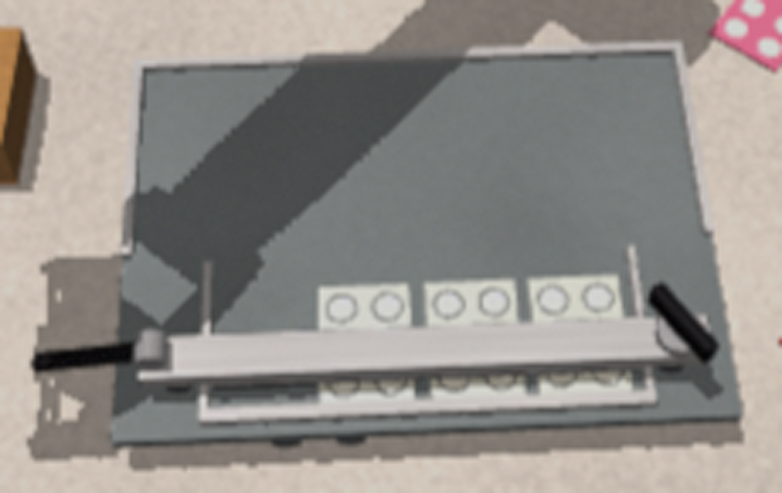

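The crop shows the lever fully down, with its end at (34,362) against (26,362) predicted for closed. All three cards are against the stop strip at row ~400 under the bar, and the arm is clear.

```bash
python3 -c "
from station import ctrl
print(ctrl.job_done())"
```

```text
the job is handed in; nothing more can be done
None
```

I handed the job in at about 39 s: the three cards present are square against the stop strip, the nut is turned clockwise to about 2.5 rad by my estimate, and the lever is fully closed; no verdict came back, and I had no reading of the pads' force on the cards.

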